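# Lock a kitchen scale's battery hatch with a coin key

## Robot

A 7-joint arm with a two-finger parallel gripper is mounted at the origin on a cart in front of the work surface, level with it; the furniture and walls round the work are solid. World frame = base frame: x ahead of the robot, y to its left, z up, the work surface at z = 0. Lengths are in mm, angles in rad, forces in N, time in s.
With the tool pointing down it reaches from about 400 to 875 mm from the base axis. Payload 6.5 kg.
Tool frame: the origin (TCP) lies at the very end of the fingers, on their centre line; the grasp point (between the pads) lies 19 mm behind it; z points along the fingers, y is the line along which they close (so a half turn about z gives the same grasp; the last joint's range is limited). The gripper opens to 85 mm and grips with 20 to 120 N. Pads are 22 mm wide; open, the fingers measure 114 mm over their backs; the gripper's body (76 mm by 85 mm) begins 54 mm behind the grasp point. The pads swing forward as they close: fully open they stand 13 mm farther back than shut.
Start: joints at [1.061, 0.536, -0.004, 1.538, 0.003, 1.067, -0.071], TCP at [279.088, -587.026, 231.29] pointing down, gripper open.
Joint ranges: [-2.7, 2.7], [-0.37, 2.16], [-1.27, 1.26], [0.24, 2.4], [-1.31, 4.45], [0.19, 1.91], [-2.76, 2.76]. Speed limits (rad/s): [2.39, 2.39, 3.14, 3.14, 3.14, 3.14, 3.14].

## Interface

Orientations are given as a 3x3 rotation matrix whose columns are the frame's x, y, z axes.
In Python, from cell import r, viewer, spot_in, cut_out, pinpoint gives the robot as it stands.
- The arm moves only by the tool send_rows, never from a script. Its argument "plan" is a list of rows, each an object of numbers: "hand": the closure in counts, from 0 (fully open) to 255 (shut); "tx", "ty", "tz": the shift along the tool's x, y, z in units of 25 mm (1.0 is 25 mm); "roll": the turn about the tool's z in units of 8 degrees (1.0 is 8 degrees). A call has 1 to 8 rows; each row is the pose to reach, as a shift and turn from the pose commanded when the call began, along the tool's axes at that moment; what a row does not reach only later rows make up. A row lasts 1/8 s, in which the tool goes at most 62.5 mm and 10.7 degrees, less where a joint would pass 70% of its speed; a pose out of reach is approached as far as the arm can. A call with a gripper value outside its range is refused whole. The fingers move at their own pace and stop on an object; the grip force is fixed at half the most. Time passes only in rows, so rows that repeat a pose let the fingers close. It gives the time, the measured TCP pose, the force, the opening and the grip force at its end, in the units of the state.
- r.get_obs(): the state, without advancing time (a new reading comes with each control period).
- viewer.get_image(name): name is "scene" or "top" or "wrist"; returns the picture (480x640x3 uint8, red, green, blue); there is no depth.
- viewer.calibration(name): a dict with "fx", "fy", "cx", "cy" (pixels), "rvec" (rotation vector, rad) and "tvec" (3), from world to camera coordinates, as OpenCV has them. Camera axes: x right, y down, z forward; pixel columns grow to the right and rows downward; lengths in mm; the calibration is good to about 2 mm. The wrist camera is an equidistant fisheye: a pixel r from the principal point sees the ray r / f radians off the axis. A picture is of the moment at which its call begins: read the wrist's pose just before it. calibration takes no time and is no camera call; for the wrist camera it gives the pose at the moment of the call.
- r.job_done(): hands the job in; it is judged then, once.
Trained networks look in the newest picture that a camera, given by its name, has taken for a name from the list of things; names that differ only in an ending like _2 or _b are one class to them, and where a whole thing is asked for, a point or a joint stands for the part that bears it (a point fixed in the world has none). Each returns a list of dicts, best first, with "score" (0 to 1); they miss things now and then, are a little off and sometimes report something else, mostly with a low value. They report only what shows in the picture. A call takes as long as a camera call. They do not tell look-alikes from the thing itself.
- spot_in(camera, thing): "rect" ([left, top, right, bottom] in pixels, round what is visible of it).
- cut_out(camera, thing): "mask" (480x640 bool, what is visible of it) and "rect" ([left, top, right, bottom] in pixels, round what is visible of it).
- pinpoint(camera, thing): "xy" ([column, row] in pixels: a listed point, or the origin of a listed thing).
The state is a dict: "time": time; "joint_pos": joint angles; "qvel": joint speeds; "joint_efforts": joint torques, N m; "ee_pos": TCP position; "eef_rot": TCP orientation; "contact_force": force on the tool from outside, world axes, zero at the start; "moment": the same for the moment, N m; "opening": finger opening in mm; "finger_force": force on a finger pad.
Only numpy, scipy, OpenCV 4.12 (cv2) and the standard library are available. Lean on these libraries where they do the work, as an engineer would, in place of code of your own. Each camera call takes 0.05 s, during which the arm holds its last target. There are 200 camera calls.

## Task

The battery hatch of the upturned kitchen scale is unlocked: take the orange coin key from its wooden stand, feel its blade into the slot of the brass fastener and turn the fastener clockwise a quarter turn, all the way to its stop. Then put the key back upright in its stand, blade fully in the hole. Press only lightly, touch the scale with nothing but the key, and leave the other things where they are.

Things in the scene. Friction and masses are not known exactly. Their poses are not given: they have to be found in the camera images.
- scale: Kitchen scale lying upside down, fixed; origin at the centre of its underside. Steel plate 130 x 160 x 8 mm, white housing above it up to z = 28 mm, four rubber feet (5 mm) near the corners on top. In the middle of the top a grey frame (58 x 84 mm, 6 mm high, long side along y) holds the battery hatch. More than 30 N between key and scale is too much.
- hatch (a point): Point in the middle of the hatch frame, 46 mm above the worktop, level with the fastener's unpressed head; axes as the scale. The hatch cover (50 x 64 mm, top at 34 mm) has end play, so the fastener stands off this point along the scale's y by an unmeasured amount between -6 and 6 mm (x: 0): find the slot by touch or sight. The cover is stiff to slide (12 N).
- head_guide (a point): Point on the scale's centre line, 40.5 mm above the worktop: top of the black collar (47 mm diameter) round the brass head, which shares the play. Head: 38 mm diameter, flat, with a straight slot through its axis, 5 mm wide, 26 mm long, closed ends, 6 mm deep. It is sprung: pressed, it gives up to 5 mm (1.5 N to start, 1.5 N more per mm, then a hard stop) and springs back.
- cam (a joint): Turn of the fastener (rad), clockwise from above: 0 unlocked (slot along the scale's x, red marks), 1.571 locked, at a hard stop (slot along y, green marks). It starts between 0 and 0.2, turns at any depth against a drag of 0.05 N m and stays where left. The brass head drives it through a torsion spring (1.2 N m/rad, at rest when released), so it lags the head by 0.04 rad while turning.
- key: Coin key, loose, 60 to 110 g, 60 mm tall. Origin: middle of the blade's lower edge; z up, y along the blade's width. Steel blade 21 mm wide (y), 3 mm thick (x), 14 mm long. In the slot it has 0.1 rad of turning play either way; with the spring's lag, turn it 0.15 to 0.2 rad beyond the quarter turn to bring the fastener to its stop. Either way round is the same.
- key_grip (a point): Middle of the key's orange handle, 40 mm above its origin, axes as the key. The handle is 34 (y) x 14 (x) mm, from 18 to 60 mm above the key's origin: grip it across the 14 mm. Below it a black flange, 40 (y) x 20 (x) mm, from 14 to 18 mm.
- stand_top (a point): Middle of the top of the key's fixed wooden stand (56 x 70 mm, 24 mm high); axes as the stand. A rectangular hole 9 (x) x 27 (y) mm, 18 mm deep, takes the blade; the key's flange then rests on the top, the key's origin 14 mm below this point, its y along the stand's y.
- tin: Small blue and white food tin, 57 mm diameter, 72 mm high; origin at the underside's centre. A bystander.
- the_onion: Brown onion, 82 x 83 x 94 mm; origin at the underside's centre. A bystander.
- garlic: Garlic bulb, 56 mm; origin at the underside's centre. A bystander.
- the_mushroom: Pale mushroom, 44 mm wide, 38 mm high; origin at the underside's centre. A bystander.
Not all that is in view belongs to the job. Leave any purple or turquoise look-alike of the key alone.

How it is judged (in metres and radians):
On the way, in this order (a step that is already met when the one before it is completed fails the run):
1. the key is lifted clear of its stand (z of key in the frame of stand_top above 0.005 m), for 0.1 s.
2. the fastener is turned to its stop (within 0.07 rad) with the key's blade in the slot (value of joint cam above 1.5 rad and horizontal distance between key and hatch below 0.01 m and z of key in the frame of hatch below -0.002 m), for 0.1 s.
At the end, for the whole second after the job is handed in: The fastener stands locked, within 0.07 rad of its stop at 1.571; the key is back in its stand, upright within 0.1 rad, its origin within 7 mm of the stand hole's centre line and at least 10 mm below the stand's top, released and at rest (value of joint cam above 1.5 rad and horizontal distance between key and stand_top below 0.007 m and z of key in the frame of stand_top below -0.01 m and angle between key's own z axis and vertical below 0.1 rad and linear speed of key below 0.01 m/s and contact force between key and the fingers below 0.1 N); the robot touches nothing.
It fails at once if the key presses on the scale or its fastener with more than 30 N (contact force between key and scale above 30 N).
It fails at once if the fingers or the arm touch the scale (contact force between any of the fingers, the arm and scale above 1 N).
It fails at once if the tin, onion, garlic or mushroom is moved more than 20 mm (distance of any of tin, the_onion, garlic, the_mushroom from where it was at the start of the episode above 0.02 m).
It also fails if it takes over 61 s, if anything falls off the work surface, if the arm or the gripper's body presses on something with over 40 N, if the wrist force passes 120 N, or if a joint passes its speed limit or range.

## Working session

There is one attempt and no reset: what is moved stays moved. The work goes in short steps, Python scripts to look and compute and a tool call to move; the robot and the scene stay as the last step left them, time stands still between calls to the robot, and variables do not carry over. Pictures are saved under pics/ and viewed, at most 11 in all, crops included, and the job is handed in when it is done.

Besides the shell and the picture viewer there is one more tool, called as name([rows], argument=value, ...), one row to a line, values as JSON. send_rows: Moves the arm, as the interface text tells. Its arguments: {"type":"object","properties":{"plan":{"type":"array","items":{"type":"object","properties":{"hand":{"type":"number"},"tx":{"type":"number"},"ty":{"type":"number"},"tz":{"type":"number"},"roll":{"type":"number"}}}}},"required":["plan"]}

```bash
mkdir -p pics; ls; cat > h.py <<'E'
import numpy as np, cv2
from cell import r, viewer, spot_in, cut_out, pinpoint
def ray(cam,uv,c=None):
    c=c or viewer.calibration(cam)
    R=cv2.Rodrigues(np.array(c["rvec"],float))[0]; t=np.array(c["tvec"],float).ravel()
    p=np.array([(uv[0]-c["cx"])/c["fx"],(uv[1]-c["cy"])/c["fy"]])
    if cam=="wrist":
        th=np.linalg.norm(p); d=np.r_[p/max(th,1e-9)*np.sin(th),np.cos(th)]
    else: d=np.r_[p,1]
    return -R.T@t, R.T@d
def at_z(cam,uv,z,c=None):
    o,d=ray(cam,uv,c); return o+d*(z-o[2])/d[2]
def save(img,name): cv2.imwrite("pics/"+name,img[:,:,::-1])
E
python3 - <<'E'
from h import *
np.set_printoptions(precision=1,suppress=True)
a=viewer.get_image("scene");b=viewer.get_image("top")
save(np.hstack([cv2.resize(a,(800,600))]),"scene.png");save(cv2.resize(b,(800,600)),"top.png")
for cam in("top","scene"):
  for n,z in(("key_grip",50),("stand_top",24),("hatch",46),("head_guide",40.5),("scale",0),("tin",0),("the_onion",0),("garlic",0),("the_mushroom",0)):
    for q in pinpoint(cam,n)[:3]: print(cam,n,round(q["score"],2),np.array(q["xy"]),at_z(cam,q["xy"],z))
print(r.get_obs())
E
```

```text
pics
top key_grip 0.65 [379.9 322.9] [ 437.7 -130.7   50. ]
top key_grip 0.57 [441.5 338.7] [ 411.2 -234.1   50. ]
top key_grip 0.54 [321.8 133.8] [762.5 -33.8  50. ]
top stand_top 0.78 [374.7 315.5] [ 448.4 -125.6   24. ]
top hatch 0.62 [342.1 213.7] [623.6 -68.4  46. ]
top hatch 0.36 [284.6 316. ] [449.1  30.   46. ]
top head_guide 0.87 [337.6 217.6] [617.6 -61.   40.5]
top scale 0.84 [334.2 217.7] [622.7 -57.4   0. ]
top scale 0.27 [339.6 214.2] [629.1 -67.2   0. ]
top tin 0.61 [282.4 318. ] [442.6  35.9   0. ]
top garlic 0.84 [207.8 309.4] [458.  169.1   0. ]
top the_mushroom 0.92 [410.1 193.5] [ 666.9 -195.5    0. ]
scene key_grip 0.86 [453.9 269.2] [ 393.5 -212.6   50. ]
scene key_grip 0.79 [400.2 264.3] [ 451.2 -133.3   50. ]
scene key_grip 0.62 [328.2 247. ] [564.7 -39.   50. ]
scene stand_top 0.76 [403.  279.8] [ 436.3 -131.9   24. ]
scene hatch 0.96 [327.3 232.3] [620.2 -65.   46. ]
scene hatch 0.32 [398.  277.3] [ 423.9 -110.4   46. ]
scene head_guide 0.71 [327.2 232.2] [628.5 -68.9  40.5]
scene head_guide 0.6 [209.6 268.5] [615.1 189.3  40.5]
scene scale 0.71 [329.6 246.3] [632.  -76.3   0. ]
scene tin 0.83 [317.7 315.5] [443.8  43.5   0. ]
scene the_onion 0.76 [206.  267.4] [678.7 185.7   0. ]
scene the_mushroom 0.75 [367.8 222.6] [ 680.1 -201.7    0. ]
{'time': 1.0, 'joint_pos': array([ 1.1,  0.5, -0. ,  1.5,  0. ,  1.1, -0.1]), 'qvel': array([-0., -0.,  0.,  0.,  0., -0.,  0.]), 'joint_efforts': array([  0. , -58.3,   1. , -25.9,   0. ,   0. ,  -0. ]), 'ee_pos': array([ 279.1, -587. ,  231.3]), 'eef_rot': array([[ 0.9,  0.4, -0. ],
       [ 0.4, -0.9,  0. ],
       [-0. , -0. , -1. ]]), 'contact_force': array([-0.5, -0.8, -0.3]), 'moment': array([-0. ,  0.1,  0. ]), 'finger_force': 0.0, 'opening': 86.01537956568146}
```

View pics/top.png

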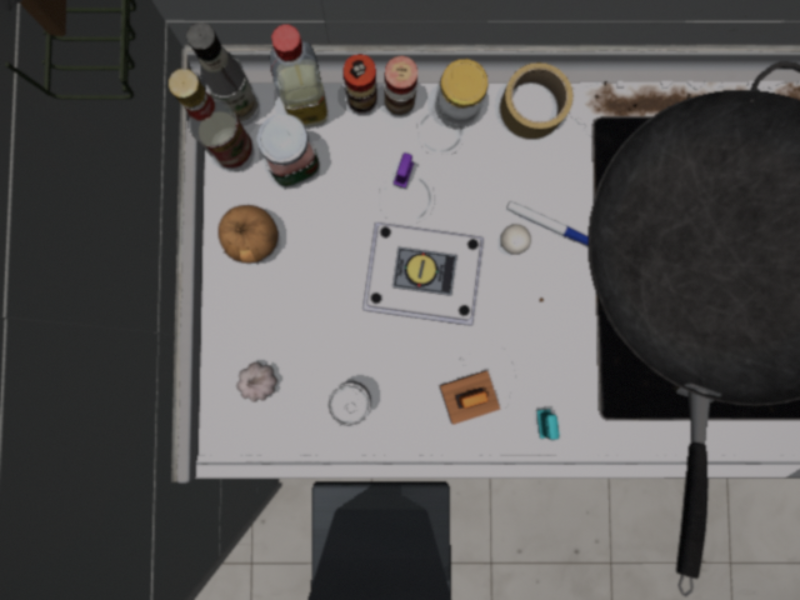

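View pics/scene.png

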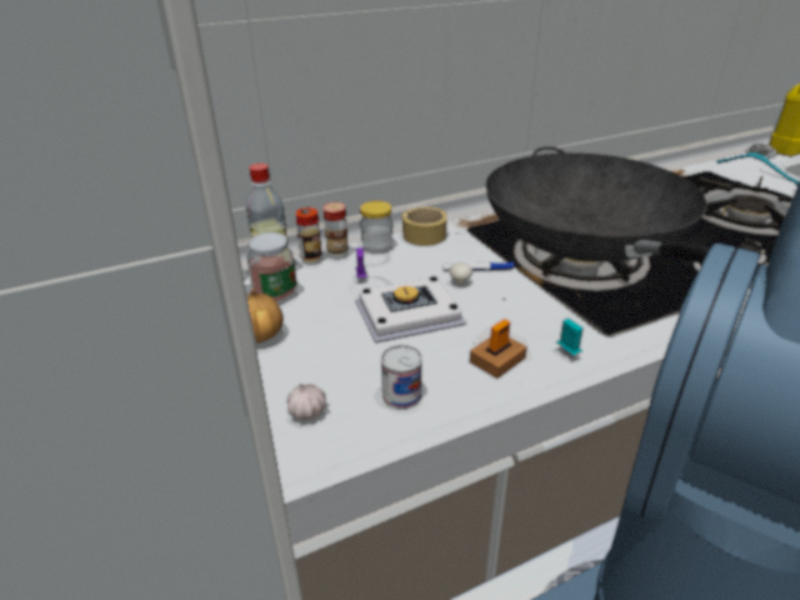

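Candidates for the key, in top-picture pixels (800x600 view):
- orange key in the wooden stand, (474,399)
- turquoise look-alike, (548,424)
- purple look-alike, (403,170)

I choose the orange one. The scale's fastener is at (421,269), with its slot roughly along image vertical. The wok handle lies between the start pose and the work, so I'll go over it high.

```bash
cat >> h.py <<'E'
def go(p,yaw_y=None):
    """shift in tool units to TCP world p; yaw_y: wanted azimuth (deg) of tool y (mod 180)"""
    o=r.get_obs();R=np.array(o["eef_rot"]);d=R.T@(np.array(p,float)-o["ee_pos"])/25
    az=np.degrees(np.arctan2(R[1,1],R[0,1])); s="az_y %.2f"%az
    if yaw_y is not None: k=(az-yaw_y+90)%180-90; s+=" roll %.3f (or %+.3f)"%(k/8,(k-np.sign(k)*180)/8)
    print("t %.2f"%o["time"],"p",np.round(o["ee_pos"],1),"shift",np.round(d,3),s,"j",np.round(o["joint_pos"],2),"F",np.round(o["contact_force"],1),"tilt",np.round(R[:2,2],4))
E
python3 - <<'E'
from h import *
go([279,-587,420],14); go([420,-130,420],14); go([420,-130,230],14)
save(cv2.resize(cut:=viewer.get_image("top")[285:365,330:470],(800,457),interpolation=2),"crop.png")
E
```

```text
t 1.00 p [ 279.1 -587.   231.3] shift [-3.000e-03 -2.000e-03 -7.549e+00] az_y -64.57 roll -9.821 (or +12.679) j [ 1.06  0.54 -0.    1.54  0.    1.07 -0.07] F [-0.5 -0.8 -0.3] tilt [-0.  0.]
t 1.00 p [ 279.1 -587.   231.3] shift [ 12.94  -14.089  -7.549] az_y -64.57 roll -9.821 (or +12.679) j [ 1.06  0.54 -0.    1.54  0.    1.07 -0.07] F [-0.5 -0.8 -0.3] tilt [-0.  0.]
t 1.00 p [ 279.1 -587.   231.3] shift [ 12.94  -14.089   0.051] az_y -64.57 roll -9.821 (or +12.679) j [ 1.06  0.54 -0.    1.54  0.    1.07 -0.07] F [-0.5 -0.8 -0.3] tilt [-0.  0.]
```

View pics/crop.png

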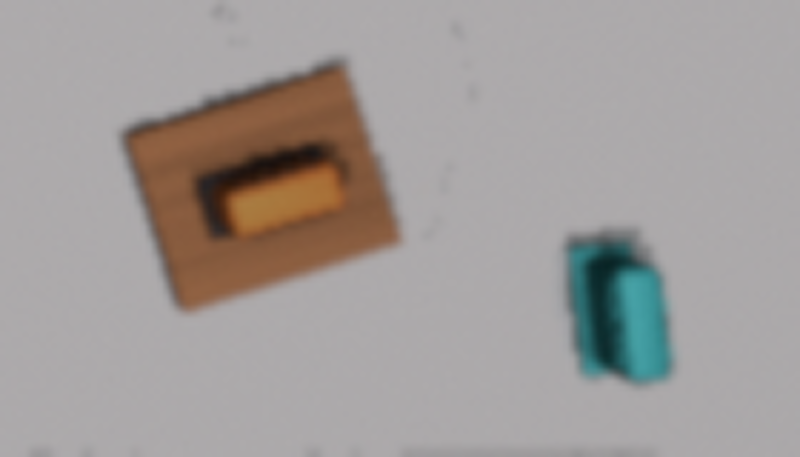

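The crop confirms it: the orange key stands in the wooden stand, yawed about 15 degrees. The turquoise one stands free, to the right.

send_rows([
  {"tz":-2.5,"hand":0},
  {"tz":-5,"hand":0},
  {"tz":-7,"hand":0},
  {"tx":1.5,"ty":-1.6,"tz":-7.5,"roll":-1.2,"hand":0},
  {"tx":3,"ty":-3.3,"tz":-7.5,"roll":-2.4,"hand":0},
  {"tx":4.5,"ty":-5,"tz":-7.5,"roll":-3.6,"hand":0},
  {"tx":6,"ty":-6.6,"tz":-7.5,"roll":-4.8,"hand":0},
  {"tx":7.5,"ty":-8.2,"tz":-7.5,"roll":-6,"hand":0},
])

```text
validation failed for argument at $.pl...
```

```bash
python3 - <<'E'
from h import *
go([420,-130,240],15)
E
```

```text
t 1.05 p [ 279.  -587.   231.3] shift [ 12.941 -14.09   -0.348] az_y -64.58 roll -9.947 (or +12.553) j [ 1.06  0.54 -0.    1.54  0.    1.07 -0.07] F [-0.4  0.3 -0.3] tilt [-0. -0.]
```

send_rows([
  {"tx":0,"ty":0,"tz":-2.5,"roll":0,"hand":0},
  {"tx":0,"ty":0,"tz":-5,"roll":0,"hand":0},
  {"tx":0,"ty":0,"tz":-7,"roll":0,"hand":0},
  {"tx":1.5,"ty":-1.6,"tz":-7.5,"roll":-1.2,"hand":0},
  {"tx":3,"ty":-3.3,"tz":-7.5,"roll":-2.4,"hand":0},
  {"tx":4.5,"ty":-5,"tz":-7.5,"roll":-3.6,"hand":0},
  {"tx":6,"ty":-6.6,"tz":-7.5,"roll":-4.8,"hand":0},
  {"tx":7.5,"ty":-8.2,"tz":-7.5,"roll":-6,"hand":0},
])

```text
time: 2.05
ee_pos: [360.7, -319.6, 419.0]
eef_rot: [[0.28, 0.96, 0.0], [0.96, -0.28, -0.001], [-0.0, 0.001, -1.0]]
contact_force: [0.2, -0.4, -0.1]
opening: 85.4
finger_force: 0.0
```

```bash
python3 - <<'E'
from h import *
go([420,-130,240],15)
E
```

```text
t 2.05 p [ 360.7 -319.6  419. ] shift [7.948 0.151 7.156] az_y -16.26 roll -3.907 (or +18.593) j [ 0.86  0.1  -0.25  1.69  0.03  1.35  0.32] F [ 0.2 -0.4 -0.1] tilt [ 0.0004 -0.0006]
```

send_rows([
  {"tx":2,"ty":0,"tz":1.5,"roll":-1,"hand":0},
  {"tx":4,"ty":0.1,"tz":3.5,"roll":-2,"hand":0},
  {"tx":6,"ty":0.1,"tz":5.5,"roll":-3,"hand":0},
  {"tx":8,"ty":0.15,"tz":7,"roll":-3.9,"hand":0},
  {"tx":8,"ty":0.15,"tz":7.2,"roll":-3.9,"hand":0},
])

```text
time: 2.68
ee_pos: [420.5, -127.3, 237.1]
eef_rot: [[-0.259, 0.966, -0.002], [0.966, 0.259, 0.002], [0.002, -0.002, -1.0]]
contact_force: [0.1, 0.1, -0.0]
opening: 85.3
finger_force: 0.0
```

```bash
python3 - <<'E'
from h import *
np.set_printoptions(precision=1,suppress=True)
go([420,-130,240],15)
c=viewer.calibration("wrist");im=viewer.get_image("wrist");save(im,"w1.png")
print(c, ray("wrist",(c["cx"],c["cy"]),c))
for n,z in(("key_grip",50),("stand_top",24),("key",10),("hatch",46),("head_guide",40.5)):
  for q in pinpoint("wrist",n)[:3]: print(n,round(q["score"],2),np.array(q["xy"]),at_z("wrist",q["xy"],z,c))
E
```

```text
t 2.67 p [ 420.5 -127.3  237.1] shift [-0.1 -0.  -0.1] az_y 14.98 roll -0.002 (or +22.498) j [ 0.6  0.2 -0.5  2.   0.1  0.9  0.3] F [ 0.1  0.1 -0. ] tilt [-0.  0.]
{'fx': 371.64829954431775, 'fy': 371.64829954431775, 'cx': 317.5160358071273, 'cy': 242.12805297825722, 'rvec': array([-2.8, -0.4, -0.1]), 'tvec': array([-372.2, -261.1,  318.7])} (array([401.4, -57.4, 379.3]), array([ 0.1, -0.3, -1. ]))
key_grip 0.9 [344.9 221.5] [ 445.2 -126.9   50. ]
key_grip 0.83 [284.1 309.7] [ 412.2 -228.4   50. ]
key_grip 0.59 [613.5 220.5] [751.1 -38.   50. ]
stand_top 0.81 [340.  215.1] [ 442.3 -127.4   24. ]
key 0.87 [283.1 288.6] [ 406.7 -224.4   10. ]
key 0.83 [340.8 213.5] [ 444.2 -128.3   10. ]
key 0.58 [594.6 212.2] [753.2 -36.5  10. ]
hatch 0.95 [521.4 206.9] [616.3 -64.   46. ]
head_guide 0.84 [521.6 201.7] [618.  -58.9  40.5]
```

View pics/w1.png

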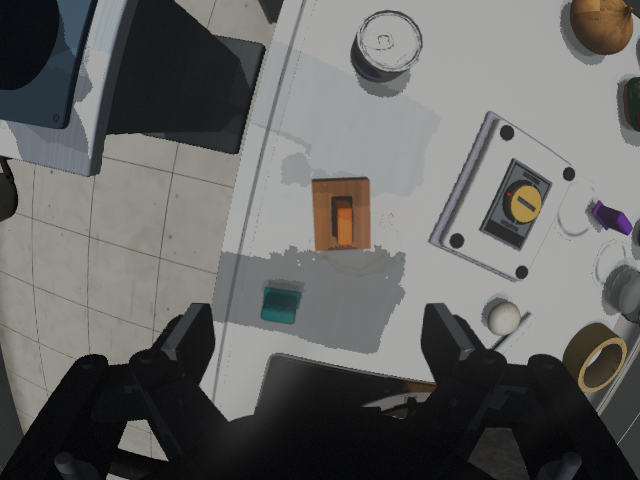

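The wrist picture shows the orange key in its stand at (343,214), the turquoise look-alike at (281,305) and the brass head at (522,203) with its slot. Next I measure yaws and positions.

```bash
python3 - <<'E'
from h import *
np.set_printoptions(precision=1,suppress=True)
c=viewer.calibration("wrist");im=cv2.imread("pics/w1.png")
def rect(pts,z):
    P=np.array([at_z("wrist",p,z,c)[:2] for p in pts],np.float32); return cv2.minAreaRect(P)
hsv=cv2.cvtColor(im,cv2.COLOR_BGR2HSV)
def comp(m,near):
    n,l,s,ce=cv2.connectedComponentsWithStats(m.astype(np.uint8)); k=1+np.argmin([np.hypot(*(ce[i]-near))+(1e3 if s[i,4]<15 else 0) for i in range(1,n)]); return np.argwhere(l==k)[:,::-1].astype(float),s[k]
q=cv2.convexHull(np.float32([[313,179],[369,177],[371,249],[315,251]]))[:,0]
print("stand",rect(q,24))
h,s,v=cv2.split(hsv)
p,st=comp((h>8)&(h<20)&(s>225)&(v>150),(345,221)); print(st,"key top",rect(p,60))
p,st=comp((h>18)&(h<32)&(s>120)&(v>120),(522,203)); 
P=np.array([at_z("wrist",a,46,c)[:2] for a in p],np.float32); print(st,"head",cv2.minEnclosingCircle(P),P.mean(0))
feet=[at_z("wrist",a,33,c)[:2] for a in((507,132),(569,174),(522,271),(457,240))]
F=np.array(feet);print("feet",F,F.mean(0)); 
for a,b in((0,1),(3,2),(0,3),(1,2)): d=F[b]-F[a];print(np.hypot(*d),np.degrees(np.arctan2(d[1],d[0])))
save(cv2.resize(im[95:285,425:600],(700,760)[:2] if 0 else (552,600),interpolation=2)[:,:,::-1],"w1c.png")
go([445,-127,24+14])
E
```

```text
stand ((446.4808349609375, -132.35247802734375), (57.04509353637695, 73.43052673339844), 16.587011337280273)Traceback (most recent call last):
  File "<stdin>", line 12, in <module>
  File "<stdin>", line 8, in comp
    return _wrapfunc(a, 'argmin', axis=axis, out=out, **kwds)
    return _wrapit(obj, method, *args, **kwds)
    result = getattr(arr, method)(*args, **kwds)
ValueError: attempt to get argmin of an empty sequence
```

```bash
cat >> h.py <<'E'
def comp(m,near):
    n,l,s,ce=cv2.connectedComponentsWithStats(m.astype(np.uint8)); k=1+np.argmin([np.hypot(*(ce[i]-near))+(1e3 if s[i,4]<15 else 0) for i in range(1,n)]); return np.argwhere(l==k)[:,::-1].astype(float),s[k]
E
python3 - <<'E'
from h import *
np.set_printoptions(precision=1,suppress=True)
c=viewer.calibration("wrist");im=cv2.imread("pics/w1.png")
save(cv2.resize(im[95:285,425:600],(552,600),interpolation=2)[:,:,::-1],"w1c.png")
def rect(pts,z):
    P=np.array([at_z("wrist",p,z,c)[:2] for p in pts],np.float32); return cv2.minAreaRect(P)
hsv=cv2.cvtColor(im,cv2.COLOR_BGR2HSV);h,s,v=cv2.split(hsv)
print(hsv[215:240:6,346],hsv[190,325],hsv[200,515])
p,st=comp((h>18)&(h<32)&(s>120)&(v>120),(522,203)); 
P=np.array([at_z("wrist",a,46,c)[:2] for a in p],np.float32); print(st,"head",cv2.minEnclosingCircle(P),P.mean(0))
F=np.array([at_z("wrist",a,33,c)[:2] for a in((507,132),(569,174),(522,271),(457,240))]);print("feet",F,F.mean(0)); 
for a,b in((0,1),(3,2),(0,3),(1,2)): d=F[b]-F[a];print(np.hypot(*d),np.degrees(np.arctan2(d[1],d[0])))
p,st=comp((h>8)&(h<20)&(s>hsv[190,325][1]+25)&(v>120),(345,221)); print(st,"key top",rect(p,60))
E
```

```text
[[ 11 186 163]
 [ 15 175 166]
 [ 15 178 165]
 [ 14 173 165]
 [ 14 171 164]] [ 12 130 106] [ 21 141 166]
[511 186  30  36 751] head ((624.3882446289062, -66.03196716308594), 19.266231536865234) [624.3 -66.1]
feet [[ 585.2   -2.9]
 [ 678.9  -17.3]
 [ 660.3 -138.6]
 [ 567.2 -125.2]] [622.9 -71. ]
94.73689477340066 -8.756450645369002
94.06280383197509 -8.143833002079191
123.63877916456146 -98.38211600262457
122.63048886588763 -98.69650371870588
[338 208  14  37 506] key top ((446.7131652832031, -135.0388641357422), (11.82524299621582, 33.343299865722656), 15.42763900756836)
```

View pics/w1c.png

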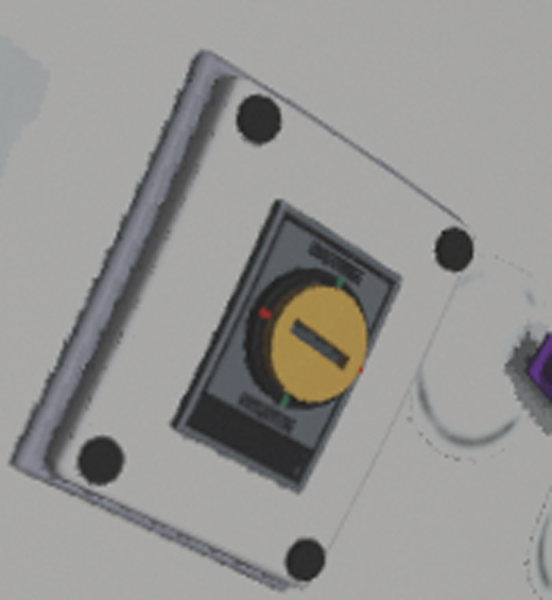

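The close view shows red marks at (265,313) and (361,370), and the slot running from (293,322) to (348,362). So the slot sits about 5° clockwise of the marks, and the head is offset about +5 mm along the scale's y. Now I drop down over the key and look once more.

```bash
python3 - <<'E'
from h import *
c=viewer.calibration("wrist")
f=lambda u,v:at_z("wrist",(u*175/552+425,v*190/600+95),46,c)[:2]
for a,b in(((293,322),(348,362)),((265,313),(361,370))):
    d=f(*b)-f(*a);print((f(*a)+f(*b))/2,np.degrees(np.arctan2(d[1],d[0])),np.hypot(*d))
go([446,-131,110],16)
E
```

```text
[625.61611988 -65.53355987] -12.775310760606757 27.04647435536818
[623.09677791 -66.22469623] -8.433876808976622 44.590267613970205
t 2.98 p [ 421.4 -132.1  239.7] shift [-0.199  0.956  5.19 ] az_y 14.52 roll -0.186 (or +22.314) j [ 0.62  0.2  -0.47  2.03  0.11  0.93  0.35] F [-0.1  0.   0.5] tilt [ 0.0015 -0.001 ]
```

send_rows([
  {"tx":0,"ty":0.4,"tz":2,"roll":-0.1,"hand":0},
  {"tx":0,"ty":0.8,"tz":4,"roll":-0.1,"hand":0},
  {"tx":0,"ty":0.95,"tz":5,"roll":-0.1,"hand":0},
  {"tx":0,"ty":0.95,"tz":5,"roll":-0.1,"hand":0},
  {"tx":0,"ty":0.95,"tz":5,"roll":-0.1,"hand":0},
])

```text
time: 3.6
ee_pos: [444.8, -125.6, 115.1]
eef_rot: [[-0.265, 0.964, 0.002], [0.964, 0.265, -0.001], [-0.001, 0.002, -1.0]]
contact_force: [-0.2, -0.7, 0.2]
opening: 85.5
finger_force: 0.0
```

```bash
python3 - <<'E'
from h import *
np.set_printoptions(precision=1,suppress=True)
go([446,-129,36],16)
c=viewer.calibration("wrist");im=viewer.get_image("wrist");save(im,"w2.png")
hsv=cv2.cvtColor(im,cv2.COLOR_RGB2HSV);h,s,v=cv2.split(hsv)
for n,z in(("key_grip",50),("stand_top",24),("key",10)):
  for q in pinpoint("wrist",n)[:2]: print(n,round(q["score"],2),np.array(q["xy"]),at_z("wrist",q["xy"],z,c))
g=pinpoint("wrist","key_grip")[0]["xy"]
p,st=comp((h>8)&(h<20)&(s>155)&(v>120),g)
P=np.array([at_z("wrist",a,60+10-0,c)[:2] for a in p],np.float32); print(st,cv2.minAreaRect(P))
go([446,-129,36],16)
E
```

```text
t 3.60 p [ 444.8 -125.6  115.1] shift [-0.1  0.   3.2] az_y 15.36 roll -0.080 (or +22.420) j [ 0.5  0.4 -0.4  2.1  0.3  0.7  0.2] F [-0.2 -0.7  0.2] tilt [ 0. -0.]
key_grip 0.98 [233.2 375.4] [ 410.4 -225.3   50. ]
key_grip 0.6 [321.3 264.2] [ 447.3 -128.3   50. ]
stand_top 0.44 [544.  221.1] [600.4 -63.4  24. ]
key 0.96 [318.3 239.9] [ 444.9 -125.6   10. ]
key 0.56 [238.7 340.7] [ 406.4 -221.9   10. ]
[305 245  22  38 708] ((442.0184020996094, -121.8708267211914), (11.41604995727539, 21.149778366088867), 15.333800315856934)
t 3.85 p [ 444.5 -125.2  114.7] shift [-0.2  0.   3.1] az_y 15.41 roll -0.074 (or +22.426) j [ 0.5  0.4 -0.4  2.1  0.3  0.7  0.2] F [ 0.2 -0.5  0.6] tilt [ 0. -0.]
```

View pics/w2.png

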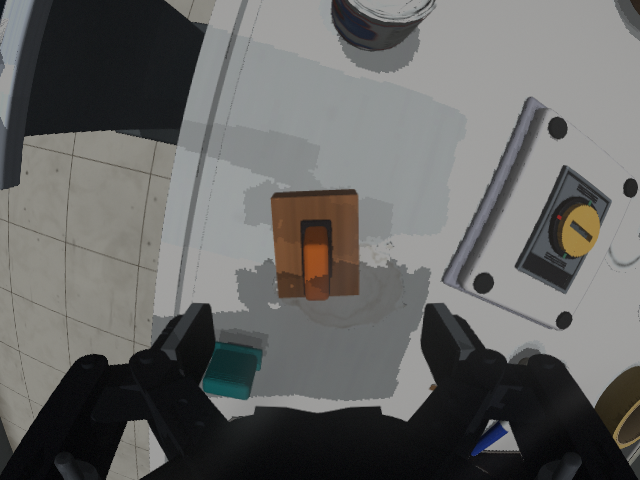

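The picture shows the key standing at (317,262) in its stand, with stand corners near (273,194), (356,190), (358,294) and (279,298).

```bash
python3 - <<'E'
from h import *
np.set_printoptions(precision=1,suppress=True)
c=viewer.calibration("wrist")
P=np.array([at_z("wrist",a,24,c)[:2] for a in((273,194),(356,190),(358,294),(279,298))]);print(P,P.mean(0),cv2.minAreaRect(P.astype(np.float32)))
e=at_z("wrist",(317,299),70,c)[:2];print("end",e,e+17*np.array([-np.sin(np.radians(16)),np.cos(np.radians(16))]))
go([446,-129,36],16)
E
```

```text
[[ 407.5  -99.3]
 [ 457.6  -82.9]
 [ 480.1 -151.3]
 [ 428.2 -168.7]] [ 443.4 -125.5] ((442.9036560058594, -125.7466049194336), (54.72575759887695, 72.39005279541016), 18.241273880004883)
end [ 448.  -141.1] [ 443.3 -124.8]
t 3.85 p [ 444.5 -125.2  114.7] shift [-0.2  0.   3.1] az_y 15.41 roll -0.074 (or +22.426) j [ 0.5  0.4 -0.4  2.1  0.3  0.7  0.2] F [ 0.2 -0.5  0.6] tilt [ 0. -0.]
```

send_rows([
  {"tx":0,"ty":0,"tz":1.5,"roll":-0.1,"hand":0},
  {"tx":0,"ty":0,"tz":2.7,"roll":-0.15,"hand":0},
  {"tx":0,"ty":0,"tz":3.15,"roll":-0.15,"hand":60},
  {"tx":0,"ty":0,"tz":3.15,"roll":-0.15,"hand":120},
  {"tx":0,"ty":0,"tz":3.15,"roll":-0.15,"hand":255},
  {"tx":0,"ty":0,"tz":3.15,"roll":-0.15,"hand":255},
  {"tx":0,"ty":0,"tz":3.15,"roll":-0.15,"hand":255},
  {"tx":0,"ty":0,"tz":3.15,"roll":-0.15,"hand":255},
])

```text
time: 4.85
ee_pos: [444.8, -125.0, 36.1]
eef_rot: [[-0.286, 0.958, 0.002], [0.958, 0.286, -0.001], [-0.001, 0.001, -1.0]]
contact_force: [-1.2, 0.4, 6.7]
opening: 13.4
finger_force: 58.7
```

```bash
python3 - <<'E'
from h import *
print(r.get_obs()["opening"],r.get_obs()["finger_force"]);go([444.5,-125.2,135])
E
```

```text
13.441817571314006 58.72860789299011
t 4.85 p [ 444.8 -125.    36.1] shift [-0.009 -0.007 -3.958] az_y 16.62 j [ 0.45  0.59 -0.33  2.12  0.4   0.49  0.11] F [-1.2  0.4  6.7] tilt [ 0.0016 -0.0007]
```

send_rows([
  {"tx":0,"ty":0,"tz":-1,"roll":0,"hand":255},
  {"tx":0,"ty":0,"tz":-2.5,"roll":0,"hand":255},
  {"tx":0,"ty":1,"tz":-4,"roll":-1.2,"hand":255},
  {"tx":0.1,"ty":2.6,"tz":-4.2,"roll":-2.5,"hand":255},
  {"tx":0.2,"ty":4.2,"tz":-4.2,"roll":-3.8,"hand":255},
  {"tx":0.3,"ty":5.8,"tz":-4.2,"roll":-5,"hand":255},
  {"tx":0.4,"ty":7.4,"tz":-4.2,"roll":-6.3,"hand":255},
  {"tx":0.4,"ty":7.6,"tz":-4.2,"roll":-7.55,"hand":255},
])

```text
time: 5.85
ee_pos: [625.4, -58.9, 140.6]
eef_rot: [[-0.976, 0.217, 0.002], [0.217, 0.976, 0.002], [-0.002, 0.002, -1.0]]
contact_force: [-0.6, 0.5, -0.6]
opening: 13.4
finger_force: 58.5
```

send_rows([
  {"tx":0,"ty":0,"tz":0,"roll":0,"hand":255},
  {"tx":0,"ty":0,"tz":0,"roll":0,"hand":255},
  {"tx":0,"ty":0,"tz":0,"roll":0,"hand":255},
])

```text
time: 6.22
ee_pos: [622.7, -61.3, 140.2]
eef_rot: [[-0.974, 0.227, -0.0], [0.227, 0.974, -0.001], [0.0, -0.001, -1.0]]
contact_force: [0.1, -0.8, -0.8]
opening: 13.2
finger_force: 58.6
```

```bash
python3 - <<'E'
from h import *
np.set_printoptions(precision=1,suppress=True)
print(r.get_obs()["opening"])
go([623.4,-61,100],77)
c=viewer.calibration("wrist");im=viewer.get_image("wrist");save(im,"w3.png")
import json;json.dump({k:np.array(x).tolist() for k,x in c.items()},open("c3.json","w"))
for n,z in(("hatch",46),("head_guide",40.5)):
  for q in pinpoint("wrist",n)[:1]: print(n,round(q["score"],2),np.array(q["xy"]),at_z("wrist",q["xy"],z,c))
u,v=map(int,pinpoint("wrist","hatch")[0]["xy"]);print(u,v)
x0,y0=max(0,min(u-110,420)),max(0,min(v-80,315));print("crop",x0,y0)
save(cv2.resize(im[y0:y0+165,x0:x0+220],(800,600),interpolation=2),"w3c.png")
go([623.4,-61,100],77)
E
```

```text
13.183840725558468
t 6.22 p [622.7 -61.3 140.2] shift [-0.   0.   1.6] az_y 76.90 roll -0.012 (or +22.488) j [ 0.5  0.7 -0.7  1.6  0.5  1.   1. ] F [ 0.1 -0.8 -0.8] tilt [-0. -0.]
hatch 0.65 [311.3 243. ] [619.6 -65.6  46. ]
head_guide 0.95 [312.7 236.7] [617.1 -64.2  40.5]
311 243
crop 201 163
t 6.42 p [623.1 -61.  140.2] shift [-0.   0.   1.6] az_y 76.99 roll -0.002 (or +22.498) j [ 0.5  0.7 -0.7  1.6  0.5  1.   1. ] F [-0.2 -0.3  0.2] tilt [ 0. -0.]
```

View pics/w3c.png

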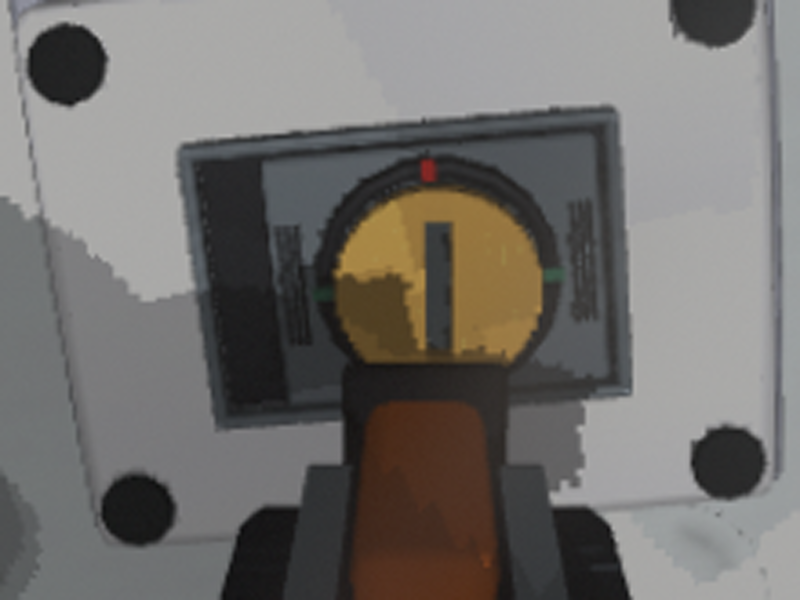

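The crop shows the slot vertical at u≈439 (v 222 to 350), the head spanning u 333–543 with its top edge at v≈188, and the key's flange at u 343–507.

```bash
python3 - <<'E'
from h import *
import json
np.set_printoptions(precision=2,suppress=True)
c=json.load(open("c3.json"));R=np.array(r.get_obs()["eef_rot"]);T=np.array([622.7,-61.3,140.2])
f=lambda u,v,z:(R.T@(at_z("wrist",(201+u*.275,163+v*.275),z,c)-T))[:2]   # tool frame x,y of the feature
print("flange",f(343,368,128.2),f(507,368,128.2))
print("slot",f(439,222,46),f(438.5,350,46),"slot edges",f(425,285,46),f(453,285,46))
print("head top",f(438,188,46),"L",f(333,285,46),"R",f(543,285,46))
fe=[at_z("wrist",(201+u*.275,163+v*.275),33,c)[:2] for u,v in((68,64),(138,510),(728,463),(712,8))]
F=np.array(fe);print(F,F.mean(0))
for a,b in((0,1),(3,2)): d=F[b]-F[a];print(np.degrees(np.arctan2(d[1],d[0])))
E
```

```text
flange [ 17.2  -10.57] [17.17  9.36]
slot [15.04  2.01] [-9.36  1.96] slot edges [ 3.21 -0.53] [3.2  4.58]
head top [21.32  1.82] L [  3.23 -17.34] R [ 3.18 21.06]
[[ 565.38 -117.93]
 [ 657.25 -131.14]
 [ 674.45  -10.04]
 [ 582.84    2.37]] [619.98 -64.19]
-8.17898127227578
-7.711726353406328
```

```bash
python3 - <<'E'
from h import *
import json
np.set_printoptions(precision=2,suppress=True)
c=json.load(open("c3.json"));R=np.array(r.get_obs()["eef_rot"]);T=np.array([622.7,-61.3,140.2])
f=lambda u,v,z:(R.T@(at_z("wrist",(201+u*.275,163+v*.275),z,c)-T))[:2]
print(f(426,402,132.2),f(366,410,132.2),f(486,410,132.2))
im=cv2.imread("pics/w3.png");print(im[255:285,318].tolist())
q=[at_z("wrist",x["xy"],154.2,c) for x in pinpoint("wrist","key_grip")[:2]];print([R.T@(a-T) for a in q])
go([622.7,-61.3,100])
E
```

```text
[14.34 -0.49] [13.31 -7.67] [13.29  6.69]
[[53, 63, 69], [62, 77, 86], [48, 65, 74], [44, 64, 76], [35, 56, 69], [35, 56, 71], [38, 64, 81], [33, 53, 66], [26, 28, 31], [31, 33, 35], [32, 34, 37], [32, 34, 36], [34, 35, 38], [34, 34, 38], [33, 36, 38], [34, 35, 38], [34, 35, 38], [34, 36, 39], [32, 40, 60], [28, 44, 75], [27, 44, 75], [30, 45, 77], [29, 46, 76], [30, 45, 76], [31, 46, 76], [31, 46, 78], [31, 46, 76], [30, 46, 76], [30, 46, 76], [33, 48, 77]]
[array([ 124.45, -113.  ,  -13.98]), array([ -1.29,  -1.31, -14.  ])]
t 6.47 p [623.1 -60.9 140.1] shift [ 0.01 -0.02  1.6 ] az_y 77.00 j [ 0.48  0.7  -0.66  1.65  0.5   0.97  0.99] F [ 0.  -0.3 -1.1] tilt [-0. -0.]
```

send_rows([
  {"tx":0.2,"ty":0.08,"tz":0.8,"roll":0,"hand":255},
  {"tx":0.2,"ty":0.08,"tz":1.6,"roll":0,"hand":255},
  {"tx":0.2,"ty":0.08,"tz":2.2,"roll":0,"hand":255},
  {"tx":0.2,"ty":0.08,"tz":2.5,"roll":0,"hand":255},
  {"tx":0.2,"ty":0.08,"tz":2.5,"roll":0,"hand":255},
  {"tx":0.2,"ty":0.08,"tz":2.5,"roll":0,"hand":255},
  {"tx":0.2,"ty":0.08,"tz":2.5,"roll":0,"hand":255},
])

```text
time: 7.35
ee_pos: [619.2, -57.8, 78.1]
eef_rot: [[-0.974, 0.225, 0.001], [0.225, 0.974, -0.0], [-0.001, 0.0, -1.0]]
contact_force: [0.6, -0.4, -1.4]
opening: 13.2
finger_force: 58.6
```

```bash
python3 - <<'E'
from h import *
o=r.get_obs();R=np.array(o["eef_rot"])
q=o["ee_pos"]*0+[622.7,-61.3,70]+R@[4.9,2.5,0];go(q,77)
c=viewer.calibration("wrist");im=viewer.get_image("wrist")
save(cv2.resize(im[180:345,205:425],(800,600),interpolation=2),"w4c.png")
E
```

```text
t 7.35 p [619.2 -57.8  78.1] shift [ 0.03  -0.007  0.326] az_y 77.02 roll 0.003 (or -22.497) j [ 0.44  0.77 -0.61  1.69  0.55  0.86  0.94] F [ 0.6 -0.4 -1.4] tilt [ 0.001  -0.0001]
```

View pics/w4c.png

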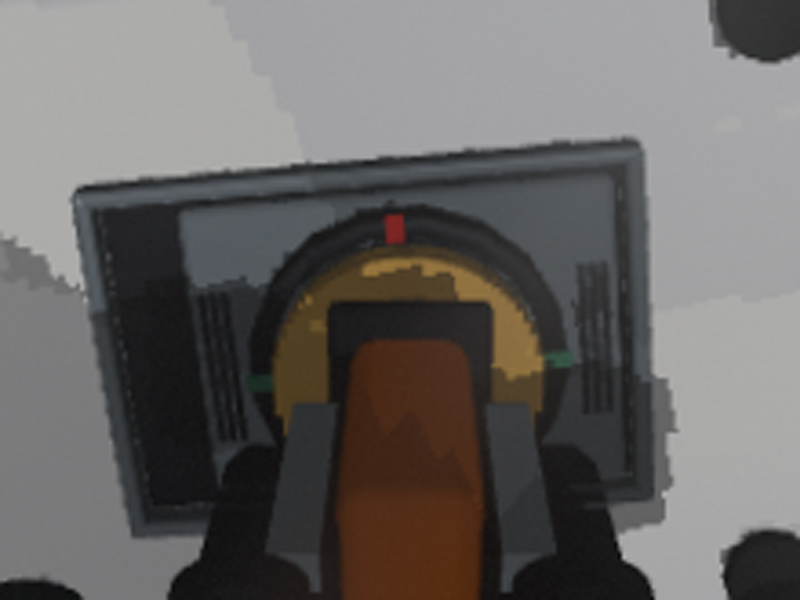

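The key sits over the head: flange centre is u≈410 against head centre u≈408. I lower it gently.

send_rows([
  {"tx":0.03,"ty":0,"tz":0.1,"roll":0,"hand":255},
  {"tx":0.03,"ty":0,"tz":0.2,"roll":0,"hand":255},
  {"tx":0.03,"ty":0,"tz":0.28,"roll":0,"hand":255},
  {"tx":0.03,"ty":0,"tz":0.36,"roll":0,"hand":255},
  {"tx":0.03,"ty":0,"tz":0.36,"roll":0,"hand":255},
])

```text
time: 8.02
ee_pos: [617.9, -57.6, 68.3]
eef_rot: [[-0.974, 0.224, -0.0], [0.224, 0.974, -0.0], [0.0, -0.0, -1.0]]
contact_force: [-0.2, 0.6, -0.9]
opening: 13.5
finger_force: 58.5
```

No force with the tip about 4 mm below the head's top, so it is in the slot. A little deeper, then turn.

send_rows([
  {"tx":0,"ty":0,"tz":0.06,"roll":0,"hand":255},
  {"tx":0,"ty":0,"tz":0.12,"roll":0,"hand":255},
  {"tx":0,"ty":0,"tz":0.12,"roll":0,"hand":255},
])

```text
time: 8.4
ee_pos: [618.2, -57.5, 65.7]
eef_rot: [[-0.974, 0.224, 0.0], [0.224, 0.974, -0.0], [-0.0, -0.0, -1.0]]
contact_force: [0.3, -0.2, 0.2]
opening: 13.3
finger_force: 58.7
```

```bash
python3 - <<'E'
from h import *
go([618,-57.6,66]);print(r.get_obs()["moment"])
E
```

```text
t 8.40 p [618.2 -57.5  65.7] shift [ 0.007 -0.004 -0.013] az_y 77.03 j [ 0.44  0.78 -0.6   1.69  0.57  0.84  0.93] F [ 0.3 -0.2  0.2] tilt [ 0.0002 -0.0001]
[0.01350436 0.09288597 0.00763156]
```

send_rows([
  {"tx":-0.002,"ty":0.016,"tz":0,"roll":1,"hand":255},
  {"tx":-0.009,"ty":0.03,"tz":0,"roll":2,"hand":255},
  {"tx":-0.017,"ty":0.043,"tz":0,"roll":3,"hand":255},
  {"tx":-0.027,"ty":0.054,"tz":0,"roll":4,"hand":255},
  {"tx":-0.027,"ty":0.054,"tz":0,"roll":4,"hand":255},
  {"tx":-0.027,"ty":0.054,"tz":0,"roll":4,"hand":255},
])

```text
time: 9.15
ee_pos: [619.1, -56.2, 65.6]
eef_rot: [[-0.71, 0.705, 0.0], [0.705, 0.71, 0.0], [-0.0, 0.0, -1.0]]
contact_force: [-0.5, 1.4, 2.1]
opening: 13.6
finger_force: 58.9
```

```bash
python3 - <<'E'
from h import *
go([618,-57.6,66]);print(r.get_obs()["moment"])
E
```

```text
t 9.15 p [619.1 -56.2  65.6] shift [-0.01  -0.071 -0.014] az_y 45.20 j [ 0.35  0.75 -0.48  1.7   0.45  0.8   0.46] F [-0.5  1.4  2.1] tilt [0.0001 0.0001]
[ 0.13752146  0.10640845 -0.00293492]
```

send_rows([
  {"tx":-0.002,"ty":0.016,"tz":0,"roll":1,"hand":255},
  {"tx":-0.009,"ty":0.03,"tz":0,"roll":2,"hand":255},
  {"tx":-0.017,"ty":0.043,"tz":0,"roll":3,"hand":255},
  {"tx":-0.027,"ty":0.054,"tz":0,"roll":4,"hand":255},
  {"tx":-0.039,"ty":0.065,"tz":0,"roll":5,"hand":255},
  {"tx":-0.052,"ty":0.074,"tz":0,"roll":6,"hand":255},
  {"tx":-0.065,"ty":0.08,"tz":0,"roll":7,"hand":255},
  {"tx":-0.065,"ty":0.08,"tz":0,"roll":7,"hand":255},
])

```text
time: 10.15
ee_pos: [622.1, -55.3, 65.7]
eef_rot: [[0.187, 0.982, 0.001], [0.982, -0.187, 0.001], [0.001, 0.001, -1.0]]
contact_force: [0.5, 2.3, 1.9]
opening: 13.1
finger_force: 58.9
```

```bash
python3 - <<'E'
from h import *
go([618,-57.6,66]);print(r.get_obs()["moment"])
E
```

```text
t 10.15 p [622.1 -55.3  65.7] shift [-0.123 -0.145 -0.01 ] az_y -10.78 j [ 0.19  0.72 -0.24  1.7   0.23  0.75 -0.35] F [0.5 2.3 1.9] tilt [0.0011 0.0007]
[ 0.52905951 -0.18373133  0.05523592]
```

send_rows([
  {"tx":-0.005,"ty":0.01,"tz":0,"roll":0.6,"hand":255},
  {"tx":-0.005,"ty":0.015,"tz":0,"roll":1.1,"hand":255},
  {"tx":-0.005,"ty":0.015,"tz":0,"roll":1.1,"hand":255},
  {"tx":-0.005,"ty":0.015,"tz":0,"roll":1.1,"hand":255},
  {"tx":-0.005,"ty":0.015,"tz":0,"roll":1.1,"hand":255},
])

```text
time: 10.78
ee_pos: [622.4, -55.7, 65.7]
eef_rot: [[0.336, 0.942, 0.001], [0.942, -0.336, 0.001], [0.001, 0.001, -1.0]]
contact_force: [2.7, 4.0, 2.1]
opening: 13.5
finger_force: 58.9
```

```bash
python3 - <<'E'
from h import *
go([618,-57.6,66]);print(r.get_obs()["moment"],r.get_obs()["moment"])
c=viewer.calibration("wrist");im=viewer.get_image("wrist")
save(cv2.resize(im[180:345,205:425],(800,600),interpolation=2),"w5c.png")
E
```

```text
t 10.78 p [622.4 -55.7  65.7] shift [-0.131 -0.141 -0.011] az_y -19.66 j [ 0.16  0.71 -0.2   1.7   0.19  0.75 -0.48] F [2.7 4.  2.1] tilt [0.0011 0.0008]
[ 0.95571585 -0.55882278  0.04722257] [ 0.95571585 -0.55882278  0.04722257]
```

View pics/w5c.png

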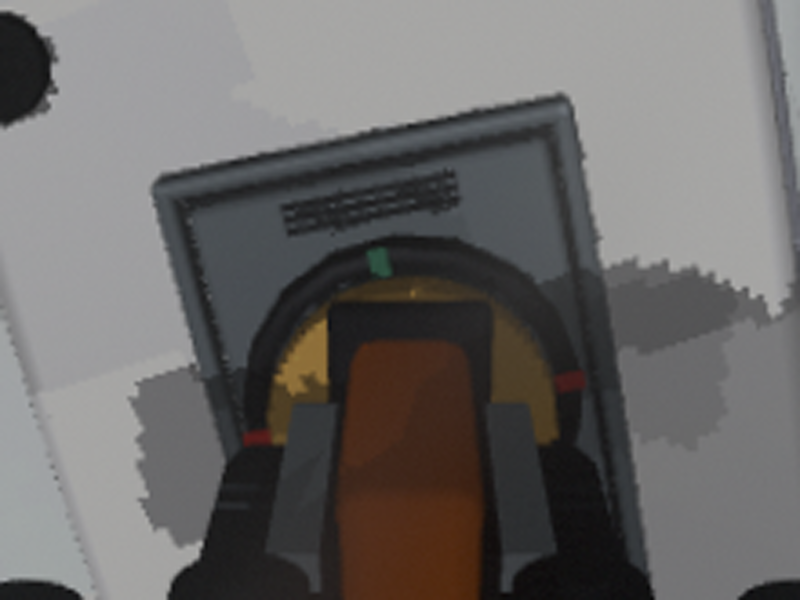

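The picture shows the key past the quarter turn, with the frame and green mark rotated about 11° against it. I turn slightly more and watch the moment.

send_rows([
  {"tx":0.03,"ty":0.01,"tz":0,"roll":0.3,"hand":255},
  {"tx":0.03,"ty":0.01,"tz":0,"roll":0.5,"hand":255},
  {"tx":0.03,"ty":0.01,"tz":0,"roll":0.5,"hand":255},
  {"tx":0.03,"ty":0.01,"tz":0,"roll":0.5,"hand":255},
])

```text
time: 11.32
ee_pos: [622.6, -55.7, 65.6]
eef_rot: [[0.403, 0.915, 0.0], [0.915, -0.403, -0.0], [0.0, 0.0, -1.0]]
contact_force: [2.5, 2.9, 1.9]
opening: 13.7
finger_force: 58.9
```

```bash
python3 - <<'E'
from h import *
go([618,-57.6,66]);print(r.get_obs()["moment"])
E
```

```text
t 11.32 p [622.6 -55.7  65.6] shift [-0.145 -0.136 -0.016] az_y -23.75 j [ 0.15  0.71 -0.18  1.7   0.18  0.75 -0.54] F [2.5 2.9 1.9] tilt [ 0.0003 -0.    ]
[ 0.80232891 -0.72976617  0.13998387]
```

Moment rose at about 1.3 N m/rad (0.047 to 0.14 over 0.07 rad), which is the torsion spring winding against the stop. I ease back into the play and lift out.

send_rows([
  {"tx":0,"ty":-0.01,"tz":0,"roll":-0.9,"hand":255},
  {"tx":0,"ty":-0.025,"tz":0,"roll":-1.7,"hand":255},
  {"tx":0,"ty":-0.025,"tz":0,"roll":-1.7,"hand":255},
  {"tx":0,"ty":-0.025,"tz":-0.3,"roll":-1.7,"hand":255},
  {"tx":0,"ty":-0.025,"tz":-1,"roll":-1.7,"hand":255},
  {"tx":0,"ty":-0.025,"tz":-2.5,"roll":-1.7,"hand":255},
  {"tx":0,"ty":-0.025,"tz":-3,"roll":-1.7,"hand":255},
  {"tx":0,"ty":-0.025,"tz":-3,"roll":-1.7,"hand":255},
])

```text
time: 12.32
ee_pos: [622.1, -55.7, 141.6]
eef_rot: [[0.177, 0.984, 0.001], [0.984, -0.177, -0.0], [-0.0, 0.001, -1.0]]
contact_force: [-0.7, 0.1, -1.2]
opening: 13.4
finger_force: 58.7
```

```bash
python3 - <<'E'
from h import *
print(r.get_obs()["moment"],r.get_obs()["opening"]);go([444.8,-125,140],16.6)
c=viewer.calibration("wrist");im=viewer.get_image("wrist")
save(cv2.resize(im[160:325,205:425],(800,600),interpolation=2),"w6c.png")
E
```

```text
[ 0.00813826  0.00545806 -0.05693093] 13.350749592697179
t 12.32 p [622.1 -55.7 141.6] shift [-3.986 -6.489  0.055] az_y -10.20 roll -3.350 (or +19.150) j [ 0.21  0.61 -0.27  1.67  0.2   0.89 -0.32] F [-0.7  0.1 -1.2] tilt [ 0.0014 -0.0005]
```

View pics/w6c.png

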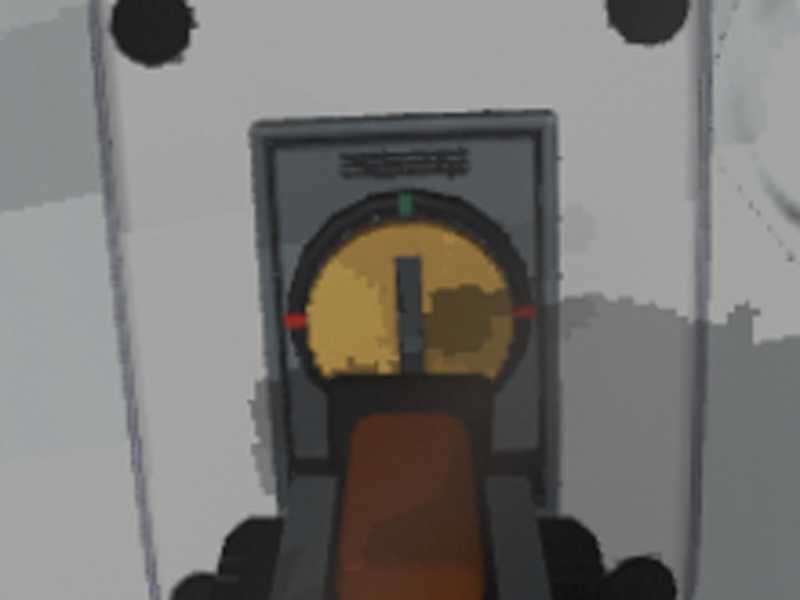

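The slot now lines up with the green mark at (405,203), so the fastener is locked. The key hasn't shifted in the grip. Back to the stand.

send_rows([
  {"tx":-0.8,"ty":-1.3,"tz":0,"roll":-0.6,"hand":255},
  {"tx":-1.6,"ty":-2.6,"tz":0,"roll":-1.3,"hand":255},
  {"tx":-2.4,"ty":-3.9,"tz":0,"roll":-2,"hand":255},
  {"tx":-3.2,"ty":-5.2,"tz":0,"roll":-2.7,"hand":255},
  {"tx":-3.99,"ty":-6.49,"tz":0,"roll":-3.35,"hand":255},
  {"tx":-3.99,"ty":-6.49,"tz":1.5,"roll":-3.35,"hand":255},
  {"tx":-3.99,"ty":-6.49,"tz":2.5,"roll":-3.35,"hand":255},
  {"tx":-3.99,"ty":-6.49,"tz":2.5,"roll":-3.35,"hand":255},
])

```text
time: 13.38
ee_pos: [442.0, -124.4, 75.9]
eef_rot: [[-0.286, 0.958, -0.006], [0.958, 0.286, 0.002], [0.003, -0.005, -1.0]]
contact_force: [0.5, -0.2, -1.0]
opening: 13.2
finger_force: 58.8
```

send_rows([
  {"tx":0,"ty":0,"tz":0,"roll":0,"hand":255},
  {"tx":0,"ty":0,"tz":0,"roll":0,"hand":255},
  {"tx":0,"ty":0,"tz":0,"roll":0,"hand":255},
])

```text
time: 13.75
ee_pos: [445.0, -125.1, 78.7]
eef_rot: [[-0.286, 0.958, 0.001], [0.958, 0.286, -0.0], [-0.001, 0.001, -1.0]]
contact_force: [0.7, -0.4, -0.5]
opening: 13.2
finger_force: 58.8
```

```bash
python3 - <<'E'
from h import *
go([444.8,-125,36.5],16.6)
E
```

```text
t 13.75 p [ 445.  -125.1   78.7] shift [ 0.008 -0.008  1.687] az_y 16.63 roll 0.003 (or -22.497) j [ 0.47  0.5  -0.36  2.11  0.31  0.58  0.18] F [ 0.7 -0.4 -0.5] tilt [ 0.0012 -0.0004]
```

send_rows([
  {"tx":0,"ty":0,"tz":0.5,"roll":0,"hand":255},
  {"tx":0,"ty":0,"tz":1,"roll":0,"hand":255},
  {"tx":0,"ty":0,"tz":1.25,"roll":0,"hand":255},
  {"tx":0,"ty":0,"tz":1.45,"roll":0,"hand":255},
  {"tx":0,"ty":0,"tz":1.6,"roll":0,"hand":255},
  {"tx":0,"ty":0,"tz":1.66,"roll":0,"hand":255},
  {"tx":0,"ty":0,"tz":1.66,"roll":0,"hand":255},
  {"tx":0,"ty":0,"tz":1.66,"roll":0,"hand":255},
])

```text
time: 14.75
ee_pos: [444.7, -125.0, 36.7]
eef_rot: [[-0.286, 0.958, 0.0], [0.958, 0.286, -0.0], [-0.0, 0.0, -1.0]]
contact_force: [0.4, -0.2, 0.1]
opening: 13.4
finger_force: 58.8
```

Down in the hole with no force. I release gently, then lift away.

send_rows([
  {"tx":0,"ty":0,"tz":0,"roll":0,"hand":150},
  {"tx":0,"ty":0,"tz":0,"roll":0,"hand":60},
  {"tx":0,"ty":0,"tz":0,"roll":0,"hand":0},
  {"tx":0,"ty":0,"tz":0,"roll":0,"hand":0},
  {"tx":0,"ty":0,"tz":0,"roll":0,"hand":0},
  {"tx":0,"ty":0,"tz":-1.5,"roll":0,"hand":0},
  {"tx":0,"ty":0,"tz":-3.2,"roll":0,"hand":0},
  {"tx":0,"ty":0,"tz":-3.2,"roll":0,"hand":0},
])

```text
time: 15.75
ee_pos: [446.7, -125.5, 119.1]
eef_rot: [[-0.286, 0.958, 0.006], [0.958, 0.286, -0.002], [-0.003, 0.005, -1.0]]
contact_force: [0.1, 0.9, -0.4]
opening: 85.4
finger_force: 0.0
```

send_rows([
  {"tx":0,"ty":0,"tz":0,"roll":0,"hand":0},
  {"tx":0,"ty":0,"tz":0,"roll":0,"hand":0},
  {"tx":0,"ty":0,"tz":0,"roll":0,"hand":0},
])

```text
time: 16.12
ee_pos: [443.9, -124.7, 115.7]
eef_rot: [[-0.286, 0.958, -0.002], [0.958, 0.286, 0.001], [0.001, -0.001, -1.0]]
contact_force: [-0.0, 0.2, -0.3]
opening: 85.4
finger_force: 0.0
```

```bash
python3 - <<'E'
from h import *
go([444.8,-125,36.5],16.6)
im=viewer.get_image("wrist");old=cv2.imread("pics/w2.png")[:,:,::-1]
save(np.hstack([cv2.resize(x[160:330,230:400],(400,400)) for x in(old,im)]),"w7.png")
E
```

```text
t 16.12 p [ 443.9 -124.7  115.7] shift [-0.023  0.036  3.168] az_y 16.65 roll 0.006 (or -22.494) j [ 0.51  0.43 -0.4   2.09  0.27  0.66  0.22] F [-0.   0.2 -0.3] tilt [-0.0017  0.0006]
```

View pics/w7.png

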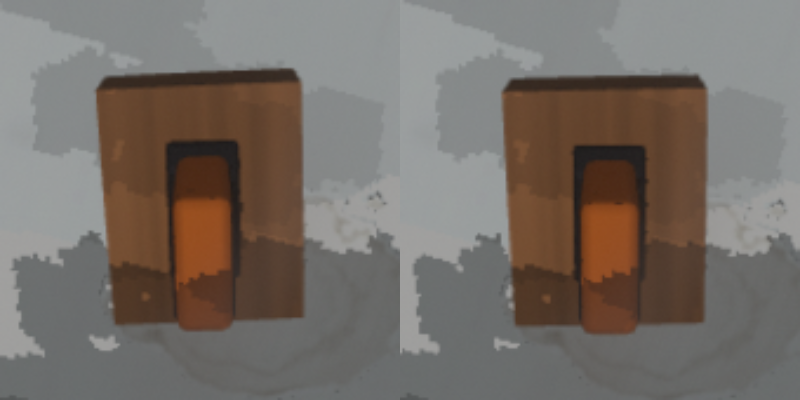

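The key (right) stands as it did at the start (left), flange on the stand at about (610,245). Handing in.

```bash
python3 -c "
from cell import r
print(r.job_done())"
```

```text
the job is handed in; nothing more can be done
None
```

I turned the fastener to its locked stop and put the orange key back upright in its stand, then handed the job in at about 16 s; the hand-in returned no verdict.

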